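# Check a salvaged hotplate for warping and set its knob

### The arm

A 7-joint arm with a two-finger parallel gripper is mounted at the origin on the work surface. World frame = base frame: x ahead of the robot, y to its left, z up, the work surface at z = 0. Lengths are in m, angles in rad, forces in N, time in s.
With the tool pointing down it reaches from about 0.35 to 0.9 m from the base axis. Payload 19.9 kg.
Tool frame: the origin (TCP) lies between the finger pads; the fingertips stand 17 mm ahead of it and the grasp point (between the pads) lies 2 mm behind it; z points along the fingers, y is the direction in which the jaws open and shut (so a half turn about z gives the same grasp; the last joint's range is limited). The gripper opens to 94 mm and grips with 3 to 60 N. Pads are 16 mm wide; open, the fingers measure 119 mm over their backs; the gripper's body (75 mm by 177 mm) begins 78 mm behind the grasp point.
Start: joints at [-0.042, 0.417, -0.01, 1.614, 0.005, 1.111, -0.053], TCP at [0.625, 0, 0.222] pointing down, gripper open.
Joint ranges: [-2.81, 2.81], [-0.39, 2.02], [-1.27, 1.25], [0.06, 2.57], [-1.19, 4.33], [0.19, 2], [-2.82, 2.82]. Speed limits (rad/s): [1.89, 1.89, 2.39, 2.39, 3.01, 3.01, 3.01].

### API

Orientations are given as a rotation vector (axis times angle).
In Python, from cell import bot gives the robot as it stands. The module is installed in compiled form; this text tells all that it offers.
- The arm moves only by the tool arm_command, never from a script. Its argument "plan" is a list of rows, each a list of 7 numbers: the shift along the tool's x, y, z in m, then the turn, a rotation vector about the tool's x, y, z in degrees, then the closure, from 0 (fully open) to 1 (shut). In form: [[tx, ty, tz, rx, ry, rz, hand], ...]. A call has 1 to 12 rows; each row shifts and turns the pose as measured when the row begins, along the tool's axes as they then stand; what a row does not reach is not made up. A row lasts 1/12 s, in which the tool goes at most 41.7 mm and 7.16 degrees, less where a joint would pass 70% of its speed; a pose out of reach is approached as far as the arm can. A call is refused whole if a number of a shift passes 0.0417 or a number of a turn 7.16, either way. A call with a gripper value outside its range is refused whole. The fingers move at their own pace and stop on an object; "squeeze" is the grip in N (left out, the last holds). Time passes only in rows, so rows that do not move let the fingers close. It gives the time, the measured TCP pose, the force and the opening at its end, in the units of the state.
- bot.state(): the state, without advancing time (a new reading comes with each control period).
- bot.snapshot(name): name is "scene" or "side" or "wrist"; returns the picture (384x512x3 uint8, red, green, blue); there is no depth.
- bot.camera_model(name): a dict with "vfov" (degrees; the focal length in pixels is half the picture's height over the tangent of half this angle, whatever the lens; pixels are square), "cx", "cy" (the principal point, pixels), "k1" (the pictures are not rectified: a ray, as slopes to the right and down, at radius r is drawn at 1 + k1 r^2 times it, then the intrinsics apply), "position" and "orientation" of the camera in the world; the wrist camera has in their place "mount" (4x4, takes a point from camera to tool coordinates, whose origin is the TCP and whose axes are the flange's). Camera axes: x right, y down, z forward; pixel columns grow to the right and rows downward; lengths in m; the calibration is good to about 2 mm. A picture is of the moment at which its call begins: read the wrist's pose just before it. camera_model takes no time and is no camera call.
- bot.close_job(): hands the job in, once; it reports no verdict.
Trained networks look in the newest picture that a camera, given by its name, has taken for a name from the list of things; names that differ only in an ending like _2 or _b are one class to them, and where a whole thing is asked for, a point or a joint stands for the part that bears it (a point fixed in the world has none). Each returns a list of dicts, best first, with "score" (0 to 1); they miss things now and then, are a little off and sometimes report something else, mostly with a low value. They report only what shows in the picture. A call takes as long as a camera call. They do not tell look-alikes from the thing itself.
- bot.spot_in(camera, label): "extent" ([left, top, right, bottom] in pixels, round what is visible of it).
- bot.mark_of(camera, label): "pixel" ([column, row] in pixels: a listed point, or the origin of a listed thing).
The state is a dict: "clock": time; "qpos": joint angles; "dq": joint speeds; "joint_torque": joint torques, N m; "eef_pos": TCP position; "tcp_rot": TCP orientation; "contact_force": force on the tool from outside, world axes, zero at the start; "torque": the same for the moment, N m; "opening": finger opening in m.
Only numpy, scipy, OpenCV 4.12 (cv2) and the standard library are available. Lean on these libraries where they do the work, as an engineer would, in place of code of your own. Each camera call takes 0.05 s, during which the arm holds its last target.

### The job

Lay the straightedge left to right across the middle of the plate of the right-hand hotplate, let go, and press down firmly first on its left end and then on its right end (left and right as the robot faces) to find out whether it rocks. Then pull that hotplate's knob up to unlock it, turn it to the red dot on the right if the straightedge rocked or to the green dot on the left if it lay steady, and push it fully back in. Leave the straightedge lying across the plate and leave the other hotplate and everything else as they are.

Things in the scene. Friction and masses are not known exactly. Their poses are not given: they have to be found in the camera images.
- straightedge: aluminium straightedge, a bar 190 mm long (its x), 24 mm wide, 30 mm tall, orange ends and black press pads on top 75 mm from the middle, 0.19 to 0.30 kg, loose on the counter to the right of the hotplates. Origin at the centre of its underside, z up; both ways round are alike
- hotplate_1: hotplate 1: white, 230 x 230 mm, fixed; dark plate on the far part, panel with a knob on the near part. Origin under its centre, on the counter; +x from panel to plate (away from the robot within 0.2 rad), +y left. Of the two look-alikes one is true, one warped; which stands on the right (y -0.08 to 0, to be checked) and which on the left (y about 0.37, to be left alone) is drawn anew each time
- face_1 (a point): centre of hotplate 1's cooking face, 40 mm to +x of the body's origin, 66 mm above the counter, same axes. Plate 130 mm (x) by 210 mm (y). True: all flat and level. Warped: this point is on a ridge along x and the face falls straight to both sides, 5 mm lower at its left and right edges, so a straightedge along y see-saws by 0.095 rad in all
- knob_1 (a point): centre of the top of hotplate 1's black knob: an upright cylinder 44 mm across, 33 mm tall, axis vertical, 75 mm to -x of the body's origin, 45 mm from the plate; top 82 mm above the counter when in. The panel below is 45 mm above the counter
- knob_pull_1 (a joint): how far hotplate 1's knob is pulled up, m: 0 pushed in, 0.012 fully out; friction of 2.5 N holds it where it is left
- knob_turn_1 (a joint): angle of hotplate 1's knob, rad, counterclockwise from above: 0 = white pointer to the grey dot (straight away from the robot), +1.0 = the green dot on the left, -1.0 = the red dot on the right; stops at +-1.35; starts within 0.12 of 0. It is to be turned only while pulled out; turning it pushed in spoils its lock
- hotplate_2: hotplate 2: white, 230 x 230 mm, fixed; dark plate on the far part, panel with a knob on the near part. Origin under its centre, on the counter; +x from panel to plate (away from the robot within 0.2 rad), +y left. Of the two look-alikes one is true, one warped; which stands on the right (y -0.08 to 0, to be checked) and which on the left (y about 0.37, to be left alone) is drawn anew each time
- face_2 (a point): centre of hotplate 2's cooking face, 40 mm to +x of the body's origin, 66 mm above the counter, same axes. Plate 130 mm (x) by 210 mm (y). True: all flat and level. Warped: this point is on a ridge along x and the face falls straight to both sides, 5 mm lower at its left and right edges, so a straightedge along y see-saws by 0.095 rad in all
- knob_2 (a point): centre of the top of hotplate 2's black knob: an upright cylinder 44 mm across, 33 mm tall, axis vertical, 75 mm to -x of the body's origin, 45 mm from the plate; top 82 mm above the counter when in. The panel below is 45 mm above the counter
- knob_pull_2 (a joint): how far hotplate 2's knob is pulled up, m: 0 pushed in, 0.012 fully out; friction of 2.5 N holds it where it is left
- knob_turn_2 (a joint): angle of hotplate 2's knob, rad, counterclockwise from above: 0 = white pointer to the grey dot (straight away from the robot), +1.0 = the green dot on the left, -1.0 = the red dot on the right; stops at +-1.35; starts within 0.12 of 0. It is to be turned only while pulled out; turning it pushed in spoils its lock
- rolling_pin: bystander: wooden rolling pin, 206 mm long, lying near left, in front of the left hotplate; origin at the centre of its underside
- cup: bystander: teal cup, 130 mm tall, far right; origin at the centre of its underside
- spray_bottle: bystander: green bottle, 190 mm tall, beyond the straightedge; origin at the centre of its underside
- mug: bystander: blue mug, 90 mm tall, at the back between the hotplates; origin at the centre of its underside
- sponge: bystander: yellow sponge 70 x 110 x 30 mm, near right; origin at the centre of its underside
- jar: bystander: amber jar, 110 mm tall, at the back behind the right hotplate; origin at the centre of its underside
There are look-alikes about, which are no part of the job. Of the things that look like the straightedge, the largest one is meant.

How it is judged:
On the way, in this order (a step that is already met when the one before it is completed fails the run):
1. the straightedge lies across the middle of a plate, let go (((world y of hotplate_1 below 0.2 m and horizontal distance between straightedge and face_1 below 0.035 m and z of straightedge in the frame of face_1 between -0.006 and 0.008 m and angle between the x axis of straightedge and the y axis of hotplate_1, either way round below 0.25 rad and contact force between the fingers and straightedge below 0.2 N) or (world y of hotplate_2 below 0.2 m and horizontal distance between straightedge and face_2 below 0.035 m and z of straightedge in the frame of face_2 between -0.006 and 0.008 m and angle between the x axis of straightedge and the y axis of hotplate_2, either way round below 0.25 rad and contact force between the fingers and straightedge below 0.2 N))), for 0.3 s.
2. its left end is pressed down (((world y of hotplate_1 below 0.2 m and horizontal distance between straightedge and face_1 below 0.035 m and z of straightedge in the frame of face_1 between -0.006 and 0.008 m and angle between the x axis of straightedge and the y axis of hotplate_1, either way round below 0.25 rad and y of the grasp point in the frame of face_1 between 0.05 and 0.11 m and contact force between the fingers and straightedge above 1.5 N and contact force between straightedge and hotplate_1 above 4.5 N) or (world y of hotplate_2 below 0.2 m and horizontal distance between straightedge and face_2 below 0.035 m and z of straightedge in the frame of face_2 between -0.006 and 0.008 m and angle between the x axis of straightedge and the y axis of hotplate_2, either way round below 0.25 rad and y of the grasp point in the frame of face_2 between 0.05 and 0.11 m and contact force between the fingers and straightedge above 1.5 N and contact force between straightedge and hotplate_2 above 4.5 N))), for 0.2 s.
3. its right end is pressed down (((world y of hotplate_1 below 0.2 m and horizontal distance between straightedge and face_1 below 0.035 m and z of straightedge in the frame of face_1 between -0.006 and 0.008 m and angle between the x axis of straightedge and the y axis of hotplate_1, either way round below 0.25 rad and y of the grasp point in the frame of face_1 between -0.11 and -0.05 m and contact force between the fingers and straightedge above 1.5 N and contact force between straightedge and hotplate_1 above 4.5 N) or (world y of hotplate_2 below 0.2 m and horizontal distance between straightedge and face_2 below 0.035 m and z of straightedge in the frame of face_2 between -0.006 and 0.008 m and angle between the x axis of straightedge and the y axis of hotplate_2, either way round below 0.25 rad and y of the grasp point in the frame of face_2 between -0.11 and -0.05 m and contact force between the fingers and straightedge above 1.5 N and contact force between straightedge and hotplate_2 above 4.5 N))), for 0.2 s.
4. the knob is pulled out, not yet turned (((world y of hotplate_1 below 0.2 m and horizontal distance between straightedge and face_1 below 0.035 m and z of straightedge in the frame of face_1 between -0.006 and 0.008 m and angle between the x axis of straightedge and the y axis of hotplate_1, either way round below 0.25 rad and value of joint knob_pull_1 above 0.007 m and value of joint knob_turn_1 between -0.3 and 0.3 rad) or (world y of hotplate_2 below 0.2 m and horizontal distance between straightedge and face_2 below 0.035 m and z of straightedge in the frame of face_2 between -0.006 and 0.008 m and angle between the x axis of straightedge and the y axis of hotplate_2, either way round below 0.25 rad and value of joint knob_pull_2 above 0.007 m and value of joint knob_turn_2 between -0.3 and 0.3 rad))), for 0.05 s.
5. the pulled-out knob is turned to the dot that tells the truth about the plate (((world y of hotplate_1 below 0.2 m and horizontal distance between straightedge and face_1 below 0.035 m and z of straightedge in the frame of face_1 between -0.006 and 0.008 m and angle between the x axis of straightedge and the y axis of hotplate_1, either way round below 0.25 rad and value of joint knob_pull_1 above 0.005 m and value of joint knob_turn_1 between -1.22 and -0.78 rad) or (world y of hotplate_2 below 0.2 m and horizontal distance between straightedge and face_2 below 0.035 m and z of straightedge in the frame of face_2 between -0.006 and 0.008 m and angle between the x axis of straightedge and the y axis of hotplate_2, either way round below 0.25 rad and value of joint knob_pull_2 above 0.005 m and value of joint knob_turn_2 between 0.78 and 1.22 rad))), for 0.05 s.
At the end, for the whole second after the job is handed in: The right-hand hotplate's knob is within 0.22 rad of the right dot (red -1.0 if warped, green +1.0 if true) and pushed in to within 3 mm; the straightedge rests, let go, across that plate, its middle within 35 mm of the face centre, its length within 0.25 rad of the plate's left-right line (((world y of hotplate_1 below 0.2 m and horizontal distance between straightedge and face_1 below 0.035 m and z of straightedge in the frame of face_1 between -0.006 and 0.008 m and angle between the x axis of straightedge and the y axis of hotplate_1, either way round below 0.25 rad and value of joint knob_pull_1 below 0.003 m and value of joint knob_turn_1 between -1.22 and -0.78 rad) or (world y of hotplate_2 below 0.2 m and horizontal distance between straightedge and face_2 below 0.035 m and z of straightedge in the frame of face_2 between -0.006 and 0.008 m and angle between the x axis of straightedge and the y axis of hotplate_2, either way round below 0.25 rad and value of joint knob_pull_2 below 0.003 m and value of joint knob_turn_2 between 0.78 and 1.22 rad)) and contact force between the fingers and straightedge below 0.2 N and linear speed of straightedge below 0.02 m/s); the robot touches nothing.
It fails at once if a bystander is moved more than 40 mm (distance of any of rolling_pin, cup, spray_bottle, mug, sponge, jar from where it was at the start of the episode above 0.04 m).
It fails at once if a knob is turned between the dots while pushed in (under 2.5 mm out) ((value of joint knob_pull_1 below 0.0025 m and (value of joint knob_turn_1 between 0.35 and 0.7 rad or value of joint knob_turn_1 between -0.7 and -0.35 rad)) or (value of joint knob_pull_2 below 0.0025 m and (value of joint knob_turn_2 between 0.35 and 0.7 rad or value of joint knob_turn_2 between -0.7 and -0.35 rad))).
It fails at once if the knob of the left-hand hotplate is worked ((world y of hotplate_1 above 0.2 m and (value of joint knob_pull_1 above 0.005 m or value of joint knob_turn_1 above 0.35 rad or value of joint knob_turn_1 below -0.35 rad)) or (world y of hotplate_2 above 0.2 m and (value of joint knob_pull_2 above 0.005 m or value of joint knob_turn_2 above 0.35 rad or value of joint knob_turn_2 below -0.35 rad))).
It also fails if it takes over 59 s, if anything falls off the work surface, if the arm or the gripper's body presses on something with over 40 N, if the wrist force passes 120 N, or if a joint passes its speed limit or range.

## Working session

There is one attempt and no reset: what is moved stays moved. The work goes in short steps, Python scripts to look and compute and a tool call to move; the robot and the scene stay as the last step left them, time stands still between calls to the robot, and variables do not carry over. Pictures are saved under pics/ and viewed, and the job is handed in when it is done.

Besides the shell and the picture viewer there is one more tool, called after "Request:" in YAML: its name, and indented under it one key for each argument. arm_command: Moves the arm, as the interface text tells. Its arguments: {"type":"object","properties":{"plan":{"type":"array","items":{"type":"array","items":{"type":"number"}}},"squeeze":{"type":"number"}},"required":["plan"]}

```bash
mkdir -p pics
cat > h.py <<'E'
import numpy as np, cv2
from cell import bot
from scipy.spatial.transform import Rotation as R
def cam(name,st=None):
    m=bot.camera_model(name)
    if 'mount' in m:
        M=np.array(m['mount']); T=np.eye(4); st=st or bot.state()
        T[:3,:3]=R.from_rotvec(st['tcp_rot']).as_matrix(); T[:3,3]=st['eef_pos']; T=T@M
        return m,T[:3,:3],T[:3,3]
    o=np.array(m['orientation']); 
    Rm=o if o.shape==(3,3) else (R.from_rotvec(o).as_matrix() if o.size==3 else R.from_quat(o).as_matrix())
    return m,Rm,np.array(m['position'])
def K(m):
    f=192/np.tan(np.radians(m['vfov'])/2); return f
def pix2z(name,px,z,st=None):
    m,Rm,p=cam(name,st); f=K(m)
    d=np.array([(px[0]-m['cx'])/f,(px[1]-m['cy'])/f]); u=d.copy()
    for _ in range(20): u=d/(1+m['k1']*(u@u))
    r=Rm@np.array([u[0],u[1],1]); return p+r*(z-p[2])/r[2]
def proj(name,P,st=None):
    m,Rm,p=cam(name,st); f=K(m); c=Rm.T@(np.array(P)-p); u=c[:2]/c[2]
    return u*(1+m['k1']*(u@u))*f+[m['cx'],m['cy']]
def snap(name,fn):
    im=bot.snapshot(name); cv2.imwrite('pics/'+fn+'.png',im[:,:,::-1]); return im
E
python3 - <<'E'
from h import *
for n in ("scene","side","wrist"):
    print(n,bot.camera_model(n)); snap(n,n+'0')
for l in ("straightedge","hotplate_1","knob_1","face_1"):
    for n in ("scene","side"):
        print(l,n,[(round(d['score'],2),np.round(d['pixel']).tolist()) for d in bot.mark_of(n,l)])
print(bot.state())
E
```

```text
scene {'vfov': 48.63127958797751, 'cx': 252.39680117942177, 'cy': 185.84164862024954, 'k1': -0.006860581005704177, 'position': array([ 1.28468892, -0.60034376,  1.22381989]), 'orientation': array([-2.23495221, -1.11164627,  0.42386946])}
side {'vfov': 54.27931274002914, 'cx': 254.4999065359096, 'cy': 188.86270599620804, 'k1': 0.004832281027099616, 'position': array([0.4475454 , 0.97550466, 0.68824233]), 'orientation': array([-0.09316396,  2.70872382, -1.54328937])}
wrist {'vfov': 64.42717479613717, 'cx': 255.42297230911663, 'cy': 189.89796032230242, 'k1': -0.033521194641556916, 'mount': array([[-1.30380429e-03, -9.68097789e-01, -2.50569296e-01,
         7.22284541e-02],
       [ 9.99999138e-01, -1.22334158e-03, -4.76869611e-04,
        -1.28410138e-03],
       [ 1.55124576e-04, -2.50569701e-01,  9.68098549e-01,
        -1.61725384e-01],
       [ 0.00000000e+00,  0.00000000e+00,  0.00000000e+00,
         1.00000000e+00]])}
straightedge scene [(0.85, [176.0, 230.0]), (0.59, [200.0, 184.0]), (0.55, [139.0, 199.0])]
straightedge side [(0.79, [275.0, 170.0]), (0.67, [307.0, 190.0]), (0.54
[... 486 characters left out ...]
os': array([-0.04150783,  0.41739935, -0.0102799 ,  1.61361858,  0.00470566,
        1.11072022, -0.05301613]), 'dq': array([ 2.84500363e-04,  4.49434132e-04, -3.99115090e-04, -7.42214079e-04,
        7.51296973e-04, -1.21958761e-03, -9.34639572e-05]), 'joint_torque': array([-6.02234422e-06, -8.50601363e+01,  6.37795385e-01, -4.26123655e+01,
       -4.89336904e-02,  1.37616618e-02,  5.28278861e-07]), 'eef_pos': array([ 6.24964615e-01, -6.93543511e-06,  2.22417770e-01]), 'tcp_rot': array([-2.22143298e+00, -2.22138633e+00,  1.93352832e-04]), 'contact_force': array([-0.9416524 ,  0.21892516, -0.23745027]), 'torque': array([ 0.02304538, -0.00796525, -0.00847458]), 'opening': 0.09393405155533269}
```

View pics/scene0.png

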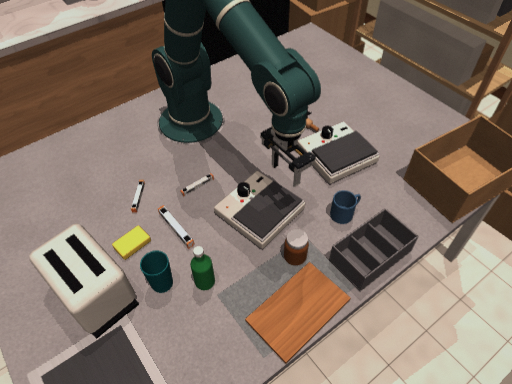

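View pics/side0.png

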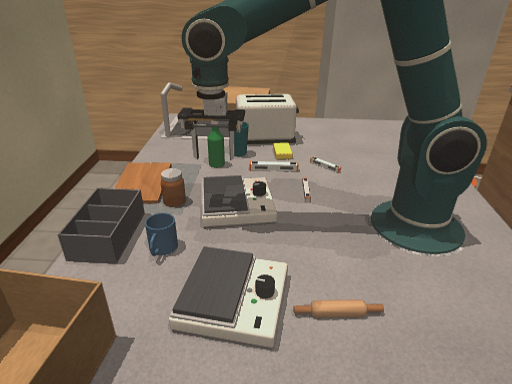

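View pics/wrist0.png

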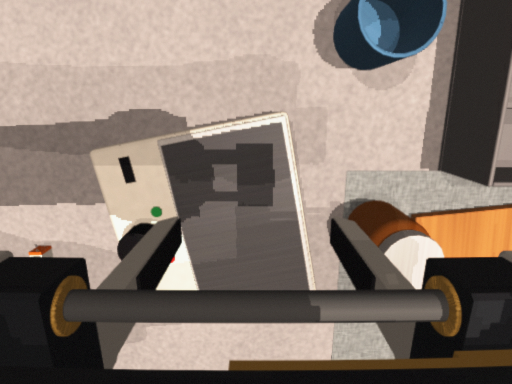

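Run:
```python
from h import *
im=cv2.imread('pics/scene0.png')
a=cv2.resize(im[190:260,140:210],None,fx=7,fy=7,interpolation=cv2.INTER_CUBIC)
cv2.imwrite('pics/z1.png',a)
a=cv2.resize(im[165:250,210:310],None,fx=7,fy=7,interpolation=cv2.INTER_CUBIC)
cv2.imwrite('pics/z2.png',a)
print(pix2z('scene',(176,230),0),pix2z('scene',(266,204),.066),pix2z('scene',(244,192),.082),pix2z('scene',(258,214),0))
print(pix2z('side',(275,170),0),pix2z('side',(223,191),.066),pix2z('side',(257,184),.082),pix2z('side',(237,205),0))
```

```text
[ 0.4543435  -0.33726995  0.        ] [ 0.59415127 -0.05199513  0.066     ] [ 0.51635427 -0.08784294  0.082     ] [ 0.57267153 -0.0706469   0.        ]
[ 0.44265032 -0.33488282  0.        ] [ 0.60790906 -0.05037887  0.066     ] [ 0.49994534 -0.07650454  0.082     ] [ 0.56584091 -0.07242398  0.        ]
```

View pics/z1.png

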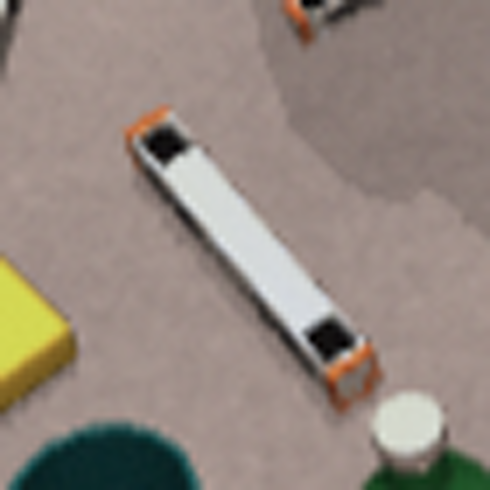

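View pics/z2.png

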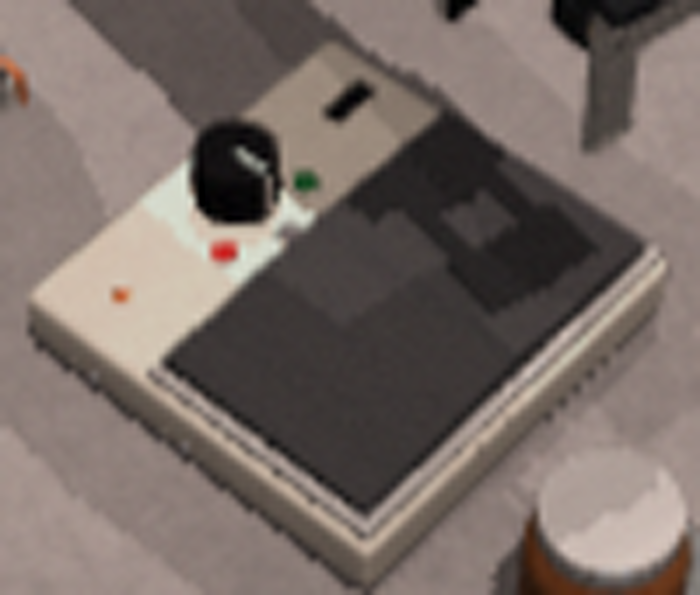

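Run:
```python
from h import *
for p in [(165,143),(330,338)]:
    print('pad',pix2z('scene',(140+(p[0]-3.)/7,190+(p[1]-3.)/7),.03))
P=[]
for p in [(440,110),(650,245),(370,515),(162,362)]:
    P.append(pix2z('scene',(210+(p[0]-3.)/7,165+(p[1]-3.)/7),.066)); print('plate',P[-1])
P=np.array(P);print(P.mean(0)); 
d=(P[0]-P[3])+(P[1]-P[2]); print('left dir angle',np.arctan2(-d[0],d[1]))
d=(P[1]-P[0])+(P[2]-P[3]); print('x dir angle',np.arctan2(d[1],d[0]))
# wrist: plate corners
for p in [(163,145),(287,122),(313,293),(157,212),(172,258)]:
    print('w',pix2z('wrist',p,.066 if p!=(157,212)and p!=(172,258) else .047))
print(bot.state()['clock'])
```

```text
pad [ 0.37403805 -0.33714957  0.03      ]
pad [ 0.52373119 -0.33113333  0.03      ]
plate [0.52406627 0.03175444 0.066     ]
plate [0.65538561 0.0592086  0.066     ]
plate [ 0.69588074 -0.14578081  0.066     ]
plate [ 0.56707423 -0.17211105  0.066     ]
[ 0.61060171 -0.05673221  0.066     ]
left dir angle 0.20146578256878472
x dir angle 0.20388992057860353
w [0.52719503 0.0383496  0.066     ]
w [0.65585676 0.06147509 0.066     ]
w [ 0.69176744 -0.1367951   0.066     ]
w [ 0.50837946 -0.04160038  0.047     ]
w [ 0.52172224 -0.10064628  0.047     ]
0.55
```

Run:
```python
from h import *
for l in ("spray_bottle","sponge","cup","jar","mug"):
    for n in ("scene",):
        for d in bot.mark_of(n,l)[:2]: print(l,n,round(d['score'],2),np.round(d['pixel']),pix2z(n,d['pixel'],0).round(3))
print(bot.state()['clock'])
```

```text
spray_bottle scene 0.84 [206. 282.] [ 0.682 -0.362  0.   ]
spray_bottle scene 0.47 [346. 150.] [0.537 0.4   0.   ]
sponge scene 0.76 [133. 244.] [ 0.415 -0.484  0.   ]
cup scene 0.82 [160. 281.] [ 0.593 -0.476  0.   ]
cup scene 0.47 [293. 256.] [ 0.78  -0.082  0.   ]
jar scene 0.9 [296. 258.] [ 0.79  -0.079  0.   ]
jar scene 0.65 [246. 190.] [ 0.46  -0.039  0.   ]
mug scene 0.83 [342. 219.] [0.769 0.148 0.   ]
mug scene 0.37 [260. 208.] [ 0.558 -0.05   0.   ]
0.8
```

Request:
arm_command:
  plan:
    - [-0.0335,-0.0175,0,0,0,0,0]
    - [-0.0335,-0.0175,0,0,0,0,0]
    - [-0.0335,-0.0175,0,0,0,0,0]
    - [-0.0335,-0.0175,0,0,0,0,0]
    - [-0.0335,-0.0175,0,0,0,0,0]
    - [-0.0335,-0.0175,0,0,0,0,0]
    - [-0.0335,-0.0175,0,0,0,0,0]
    - [-0.0335,-0.0175,0,0,0,0,0]
    - [-0.0335,-0.0175,0,0,0,0,0]
    - [-0.0335,-0.0175,0,0,0,0,0]
    - [0,0,0,0,0,7,0]
    - [0,0,0,0,0,7,0]

```text
clock: 1.8
eef_pos: [0.4415, -0.3489, 0.2222]
tcp_rot: [2.467, 1.942, 0.003]
contact_force: [0.5, 1.5, -0.2]
opening: 0.0937
```

Request:
arm_command:
  plan:
    - [0,0,0,0,0,7,0]
    - [0,0,0,0,0,7,0]
    - [0,0,0,0,0,7,0]
    - [0,0,0,0,0,7,0]
    - [0,0,0,0,0,7,0]
    - [0,0,0,0,0,7,0]
    - [0,0,0,0,0,7,0]
    - [0,0,0,0,0,7,0]
    - [0,0,0,0,0,7,0]
    - [0,0,0,0,0,7,0]
    - [0,0,0,0,0,5,0]
    - [0,0,0,0,0,0,0]

```text
clock: 2.8
eef_pos: [0.4399, -0.3514, 0.2231]
tcp_rot: [3.141, -0.021, 0.006]
contact_force: [-0.6, 0.3, 0.4]
opening: 0.0941
```

Run:
```python
from h import *
s=bot.state(); print(s['clock'],s['eef_pos'],R.from_rotvec(s['tcp_rot']).as_matrix().round(3),s['qpos'].round(2)); snap('wrist','w1')
```

```text
2.8 [ 0.43989871 -0.3514088   0.2230866 ] [[ 1.    -0.014  0.004]
 [-0.014 -1.    -0.001]
 [ 0.004  0.001 -1.   ]] [ 0.27  0.32  0.43  1.79 -0.15  1.06 -0.83]
```

View pics/w1.png

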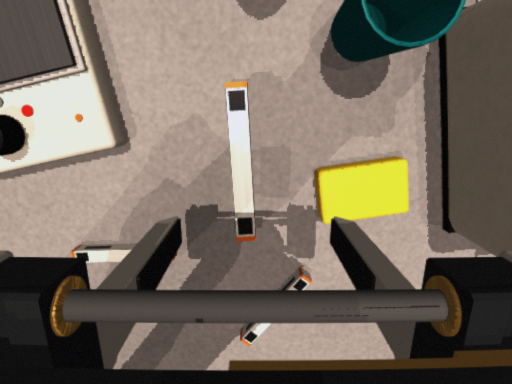

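Run:
```python
from h import *
s=bot.state()
a,b=[pix2z('wrist',p,.03,s) for p in ((237,100.5),(244.5,226))]
print(a,b,(a+b)/2,np.arctan2(a[1]-b[1],a[0]-b[0]))
Rm=R.from_rotvec(s['tcp_rot']).as_matrix(); print(Rm.T@((a+b)/2-s['eef_pos']))
for p in [(27,111,.047),(2,138,.082),(79,118,.047)]: print(pix2z('wrist',p[:2],p[2],s))
```

```text
[ 0.52376735 -0.33186817  0.03      ] [ 0.37392979 -0.33758158  0.03      ] [ 0.44884857 -0.33472488  0.03      ] 0.03811225827322896
[ 0.00803048 -0.01686822  0.19311677]
[ 0.51604858 -0.10196189  0.047     ]
[ 0.48974983 -0.09669361  0.082     ]
[ 0.50737677 -0.15940048  0.047     ]
```

Request:
arm_command:
  plan:
    - [0.008,-0.017,0,0,0,0,0]
    - [0,0,0,0,0,-3,0]
    - [0,0,0.035,0,0,0,0]
    - [0,0,0.035,0,0,0,0]
    - [0,0,0.035,0,0,0,0]
    - [0,0,0.03,0,0,0,0]
    - [0,0,0.01,0,0,0,0]
    - [0,0,0,0,0,0,0]

```text
clock: 3.52
eef_pos: [0.4516, -0.3346, 0.0755]
tcp_rot: [3.135, 0.125, 0.016]
contact_force: [0.6, 0.6, -0.3]
opening: 0.0939
```

Run:
```python
from h import *
s=bot.state(); print(s['clock'],s['eef_pos'],R.from_rotvec(s['tcp_rot']).as_matrix().round(3),s['qpos'].round(2)); snap('wrist','w2')
Rm=R.from_rotvec(s['tcp_rot']).as_matrix(); print(Rm.T@([.4489,-.3347,.021]-s['eef_pos']))
```

```text
3.5167 [ 0.45155925 -0.33463286  0.07551014] [[ 0.997  0.079  0.01 ]
 [ 0.08  -0.997 -0.003]
 [ 0.01   0.004 -1.   ]] [ 0.31  0.51  0.34  1.91 -0.25  0.76 -0.7 ]
[-0.00320808 -0.00037329  0.05447936]
```

View pics/w2.png

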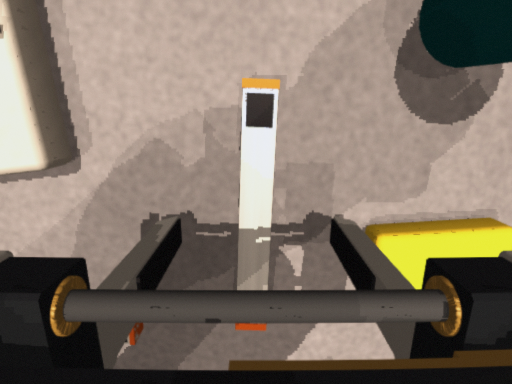

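Request:
arm_command:
  plan:
    - [-0.003,0,0.02,0,-0.5,2,0]
    - [0,0,0.02,0,0,0,0]
    - [0,0,0.012,0,0,0,0]
    - [0,0,0,0,0,0,0]

```text
clock: 3.9
eef_pos: [0.4531, -0.338, 0.0302]
tcp_rot: [3.132, 0.075, 0.017]
contact_force: [0.0, 0.5, -0.4]
opening: 0.0942
```

```bash
cat >> h.py <<'E'
def st(tgt=None,yaw=None):
    s=bot.state(); Rm=R.from_rotvec(s['tcp_rot']).as_matrix()
    print('t',round(float(s['clock']),2),'pos',np.round(s['eef_pos'],4),'yaw(toolx)',np.degrees(np.arctan2(Rm[1,0],Rm[0,0])).round(2),'z',Rm[:,2].round(3),'F',s['contact_force'].round(1),'M',s['torque'].round(2),'op',round(float(s['opening']),4))
    if tgt is not None: print('delta tool',(Rm.T@(np.array(tgt)-s['eef_pos'])).round(4))
    return s,Rm
E
python3 - <<'E'
from h import *
st([.4489,-.3347,.021])
E
```

```text
t 3.9 pos [ 0.4531 -0.338   0.0302] yaw(toolx) 2.75 z [ 0.011 -0.009 -1.   ] F [ 0.   0.5 -0.4] M [0.12 0.2  0.07] op 0.0942
delta tool [-0.0042 -0.0036  0.0091]
```

Request:
arm_command:
  plan:
    - [-0.004,-0.0035,0.009,0.5,-0.6,0.5,0]
    - [0,0,0,0,0,0,0]
    - [0,0,0,0,0,0,1]
    - [0,0,0,0,0,0,1]
    - [0,0,0,0,0,0,1]
    - [0,0,0,0,0,0,1]
    - [0,0,0,0,0,0,1]
  squeeze: 25

```text
clock: 4.48
eef_pos: [0.4514, -0.3362, 0.0261]
tcp_rot: [3.138, 0.063, 0.008]
contact_force: [-0.2, -0.1, -0.2]
opening: 0.0641
```

Run:
```python
from h import *
st([.4489,-.3347,.021])
```

```text
t 4.48 pos [ 0.4514 -0.3362  0.0261] yaw(toolx) 2.32 z [ 0.005 -0.002 -1.   ] F [-0.2 -0.1 -0.2] M [ 0.1   0.06 -0.02] op 0.0641
delta tool [-0.0025 -0.0016  0.0051]
```

Fingers close slowly; correct height while closing.

Request:
arm_command:
  plan:
    - [-0.002,-0.0015,0.006,0,0,0,1]
    - [0,0,0,0,0,0,1]
    - [0,0,0,0,0,0,1]
    - [0,0,0,0,0,0,1]
    - [0,0,0,0,0,0,1]
    - [0,0,0,0,0,0,1]
    - [0,0,0,0,0,0,1]
    - [0,0,0,0,0,0,1]
    - [0,0,0,0,0,0,1]

```text
clock: 5.23
eef_pos: [0.4491, -0.3346, 0.0196]
tcp_rot: [3.138, 0.063, 0.008]
contact_force: [0.5, 0.5, -0.8]
opening: 0.0237
```

Run:
```python
from h import *
st([.4489,-.3347,.021])
```

```text
t 5.23 pos [ 0.4491 -0.3346  0.0196] yaw(toolx) 2.31 z [ 0.005 -0.002 -1.   ] F [ 0.5  0.5 -0.8] M [0.03 0.09 0.01] op 0.0237
delta tool [-0.0002  0.0001 -0.0014]
```

Request:
arm_command:
  plan:
    - [0,0,-0.02,0,0,0,1]
    - [0,0,-0.035,0,0,0,1]
    - [0,0,-0.035,0,0,0,1]
    - [0,0,-0.035,0,0,0,1]
    - [0,0,-0.03,0,0,0,1]
    - [0,-0.03,-0.005,0,0,0,1]
    - [0,-0.03,0,0,0,0,1]
    - [0,-0.03,0,0,0,0,1]
    - [0.015,-0.03,0,0,0,0,1]
    - [0.02,-0.03,0,0,0,0,1]
    - [0.02,-0.03,0,0,0,0,1]
    - [0.02,-0.03,0,0,0,0,1]
  squeeze: 30

```text
clock: 6.23
eef_pos: [0.5111, -0.12, 0.1867]
tcp_rot: [3.139, 0.041, 0.003]
contact_force: [0.5, -0.4, -2.8]
opening: 0.0239
```

Run:
```python
from h import *
st([.61,-.055,.17])
snap('wrist','w3')
```

```text
t 6.23 pos [ 0.5111 -0.12    0.1867] yaw(toolx) 1.48 z [ 0.002 -0.002 -1.   ] F [ 0.5 -0.4 -2.8] M [-0.01 -0.   -0.05] op 0.0239
delta tool [ 0.1005 -0.0624  0.0168]
```

View pics/w3.png

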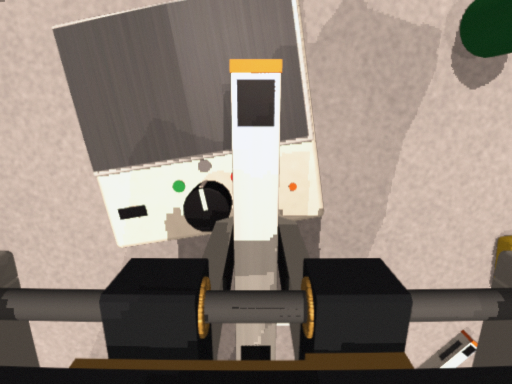

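Run:
```python
from h import *
s,Rm=st()
A=[pix2z('wrist',p,z,s) for p,z in [((95,171),.066),((308,138),.066),((56,30),.066),((208,206),.082),((179,186),.045),((118,247),.045),((322,211),.045)]]
for a in A: print(a.round(4))
d=A[0]-A[1]; yaw=np.arctan2(-d[0],d[1]); print('yaw',yaw,np.linalg.norm(d))
d=A[2]-A[0];print(np.arctan2(d[1],d[0]))
d=A[5]-A[6]; print(np.arctan2(-d[0],d[1]),np.linalg.norm(d))
for yaw in (.17,.2): print((A[0]+A[1])/2+.065*np.array([np.cos(yaw),np.sin(yaw),0]), A[3]+.115*np.array([np.cos(yaw),np.sin(yaw),0]))
```

```text
t 6.28 pos [ 0.5147 -0.1128  0.1865] yaw(toolx) 1.9 z [ 0.003  0.    -1.   ] F [ 2.9 11.8 -2.9] M [ 0.93 -0.19  0.12] op 0.0237
[0.5269 0.04   0.066 ]
[ 0.564  -0.1598  0.066 ]
[0.6501 0.0634 0.066 ]
[ 0.5008 -0.07    0.082 ]
[ 0.5095 -0.0347  0.045 ]
[0.4389 0.0344 0.045 ]
[ 0.4873 -0.1837  0.045 ]
yaw 0.18351544086793986 0.20324209802901635
0.18756053714097684
0.21849572294855038 0.223418468325011
[ 0.60955519 -0.04886938  0.066     ] [ 0.61412658 -0.05057494  0.082     ]
[ 0.60919651 -0.04695272  0.066     ] [ 0.61349198 -0.04718394  0.082     ]
```

Request:
arm_command:
  plan:
    - [0.03,-0.018,0,0,0,0,1]
    - [0.03,-0.018,0,0,0,0,1]
    - [0.03,-0.018,0,0,0,0,1]
    - [0,0,0,0,0,-7,1]
    - [0,0,0,0,0,-7,1]
    - [0,0,0,0,0,-7,1]
    - [0,0,0,0,0,-7,1]
    - [0,0,0,0,0,-7,1]
    - [0,0,0,0,0,-7,1]
    - [0,0,0,0,0,-7,1]
    - [0,0,0,0,0,-7,1]
    - [0,0,0,0,0,-7,1]

```text
clock: 7.28
eef_pos: [0.6043, -0.0471, 0.1824]
tcp_rot: [-2.625, -1.719, 0.004]
contact_force: [0.5, -0.1, -2.8]
opening: 0.024
```

Run:
```python
from h import *
s,_=st([.609,-.055,.087]); print(s['qpos'].round(2))
```

```text
t 7.28 pos [ 0.6043 -0.0471  0.1824] yaw(toolx) 66.43 z [-0.004  0.002 -1.   ] F [ 0.5 -0.1 -2.8] M [-0.    0.01 -0.02] op 0.024
delta tool [-0.0053  0.0079  0.0953]
[-0.01  0.43  0.05  1.7  -0.02  1.02 -0.36]
```

Request:
arm_command:
  plan:
    - [-0.005,0.008,0,0,0,0,1]
    - [0,0,0,0,0,-7,1]
    - [0,0,0,0,0,-7,1]
    - [0,0,0,0,0,-7,1]
    - [0,0,0,0,0,-7,1]
    - [0,0,0,0,0,-4.5,1]
    - [0,0,0,0,0,0,1]
    - [0,0,0.03,0,0,0,1]
    - [0,0,0,0,0,0,1]

```text
clock: 8.03
eef_pos: [0.6109, -0.0618, 0.1503]
tcp_rot: [-2.055, -2.37, 0.005]
contact_force: [-0.6, -0.1, -4.5]
opening: 0.0237
```

Run:
```python
from h import *
s,_=st([.609,-.055,.087]); snap('scene','s4'); snap('wrist','w4')
im=cv2.imread('pics/s4.png'); cv2.imwrite('pics/s4z.png',cv2.resize(im[130:280,180:340],None,fx=4.5,fy=4,interpolation=2))
```

```text
t 8.03 pos [ 0.6109 -0.0618  0.1503] yaw(toolx) 98.15 z [-0.006  0.001 -1.   ] F [-0.6 -0.1 -4.5] M [ 0.01  0.12 -0.05] op 0.0237
delta tool [ 0.0069 -0.0006  0.0633]
```

View pics/w4.png

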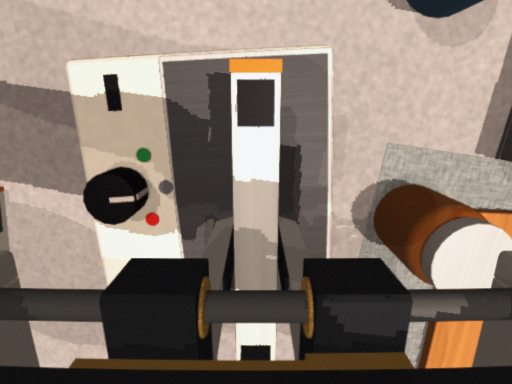

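View pics/s4z.png

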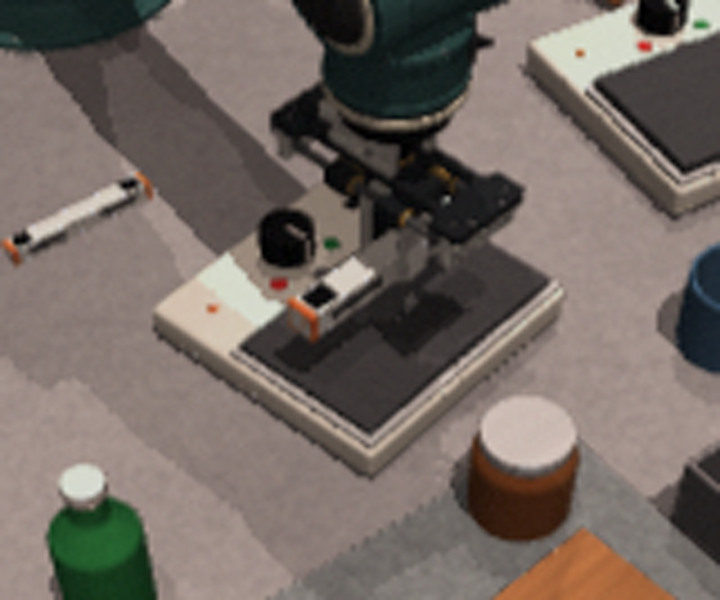

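Run:
```python
from h import *
s,Rm=st()
A=[pix2z('wrist',p,z,s) for p,z in [((164,58),.066),((329,51),.066),((183,285),.066),((329,240),.066),((114,194),.082),((144,155),.045),((152,219),.045)]]
for a in A: print(a.round(4))
for i,j in ((0,2),(1,3)):
    d=A[i]-A[j]; print('yaw',np.arctan2(-d[0],d[1]))
d=A[1]-A[0]; print(np.arctan2(d[1],d[0]),np.linalg.norm(d))
yaw=.195; ex=np.array([np.cos(yaw),np.sin(yaw),0]); ey=np.array([-np.sin(yaw),np.cos(yaw),0])
print((A[0]+A[1])/2-.105*ey, A[4]+.115*ex)
```

```text
t 8.13 pos [ 0.6133 -0.0617  0.1551] yaw(toolx) 98.24 z [-0.  0. -1.] F [ 0.1  0.1 -2. ] M [ 0.01 -0.04 -0.02] op 0.0238
[0.526  0.0396 0.066 ]
[0.651  0.0625 0.066 ]
[ 0.5571 -0.1544  0.066 ]
[ 0.6822 -0.0907  0.066 ]
[ 0.498  -0.0699  0.082 ]
[ 0.5077 -0.0419  0.045 ]
[ 0.5185 -0.102   0.045 ]
yaw 0.15868003360854033
yaw 0.20081698426566513
0.18147365598829895 0.12704828905131355
[ 0.60886259 -0.05196401  0.066     ] [ 0.61083269 -0.04759715  0.082     ]
```

Request:
arm_command:
  plan:
    - [0.01,-0.0025,0.02,0,0,-2.4,1]
    - [0,0,0.025,0,0,0,1]
    - [0,0,0.012,0,0,0,1]
    - [0,0,0,0,0,0,1]
    - [0,0,0,0,0,0,1]

```text
clock: 8.55
eef_pos: [0.6136, -0.0528, 0.1038]
tcp_rot: [2.014, 2.402, 0.007]
contact_force: [0.3, 0.1, -1.2]
opening: 0.0234
```

Run:
```python
from h import *
s,_=st([.609,-.052,.0856])
```

```text
t 8.55 pos [ 0.6136 -0.0528  0.1038] yaw(toolx) 100.05 z [ 0.008 -0.001 -1.   ] F [ 0.3  0.1 -1.2] M [-0.05 -0.   -0.  ] op 0.0234
delta tool [ 0.0016 -0.0046  0.0182]
```

Request:
arm_command:
  plan:
    - [0.001,-0.004,0.012,0.4,0,0,1]
    - [0,0,0.004,0,0,0,1]
    - [0,0,0,0,0,0,1]
    - [0,0,0,0,0,0,1]

```text
clock: 8.88
eef_pos: [0.611, -0.053, 0.0899]
tcp_rot: [2.018, 2.401, 0.001]
contact_force: [0.3, -0.7, -2.8]
opening: 0.0241
```

Run:
```python
from h import *
s,_=st([.609,-.052,.0856])
```

```text
t 8.88 pos [ 0.611  -0.053   0.0899] yaw(toolx) 99.9 z [ 0.004 -0.003 -1.   ] F [ 0.3 -0.7 -2.8] M [-0.02  0.03  0.01] op 0.0241
delta tool [ 0.0013 -0.0018  0.0043]
```

Request:
arm_command:
  plan:
    - [0.001,-0.0015,0.003,0.2,0,-0.5,1]
    - [0,0,0.0015,0,0,0,1]
    - [0,0,0,0,0,0,1]
    - [0,0,0,0,0,0,1]

```text
clock: 9.22
eef_pos: [0.6098, -0.0524, 0.0861]
tcp_rot: [2.008, 2.412, -0.002]
contact_force: [-0.5, -0.7, -2.3]
opening: 0.0237
```

Run:
```python
from h import *
s,_=st([.609,-.052,.0856])
```

```text
t 9.22 pos [ 0.6098 -0.0524  0.0861] yaw(toolx) 100.43 z [ 0.002 -0.003 -1.   ] F [-0.5 -0.7 -2.3] M [-0.08 -0.02  0.01] op 0.0237
delta tool [ 0.0005 -0.0007  0.0005]
```

Request:
arm_command:
  plan:
    - [0,0,0.0012,0,0,0,1]
    - [0,0,0,0,0,0,1]
    - [0,0,0,0,0,0,0.5]
    - [0,0,0,0,0,0,0.5]
    - [0,0,0,0,0,0,0.5]
    - [0,0,0,0,0,0,0.5]
    - [0,0,0,0,0,0,0.5]
    - [0,0,0,0,0,0,0.5]

```text
clock: 9.88
eef_pos: [0.611, -0.0525, 0.0864]
tcp_rot: [2.007, 2.41, 0.0]
contact_force: [0.1, -0.3, 0.7]
opening: 0.0464
```

Run:
```python
from h import *
s,_=st([.609,-.052,.0856])
```

```text
t 9.88 pos [ 0.611  -0.0525  0.0864] yaw(toolx) 100.42 z [ 0.004 -0.004 -1.   ] F [ 0.1 -0.3  0.7] M [-0.01 -0.01 -0.  ] op 0.0464
delta tool [ 0.0009 -0.0019  0.0008]
```

Released. Rise straight up, look.

Request:
arm_command:
  plan:
    - [0,0,-0.015,0,0,0,0.5]
    - [0,0,-0.03,0,0,0,0.5]
    - [0,0,-0.035,0,0,0,0.5]
    - [0,0,-0.03,0,0,0,1]
    - [0,0,0,0,0,0,1]
    - [0,0,0,0,0,0,1]
    - [0,0,0,0,0,0,1]
    - [0,0,0,0,0,0,1]
    - [0,0,0,0,0,0,1]
    - [0,0,0,0,0,0,1]

```text
clock: 10.72
eef_pos: [0.6087, -0.052, 0.1976]
tcp_rot: [2.01, 2.413, -0.005]
contact_force: [0.2, -0.3, -0.8]
opening: 0.0038
```

Run:
```python
from h import *
s,_=st(); snap('wrist','w5');snap('scene','s5')
im=cv2.imread('pics/s5.png'); cv2.imwrite('pics/s5z.png',cv2.resize(im[150:270,190:330],None,fx=5,fy=5,interpolation=2))
```

```text
t 10.72 pos [ 0.6087 -0.052   0.1976] yaw(toolx) 100.42 z [-0.001 -0.003 -1.   ] F [ 0.2 -0.3 -0.8] M [ 0.03  0.01 -0.  ] op 0.0038
```

View pics/w5.png

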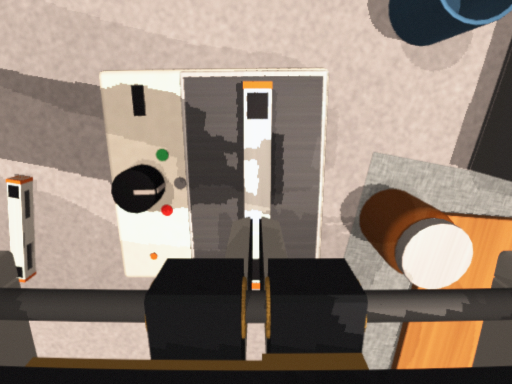

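View pics/s5z.png

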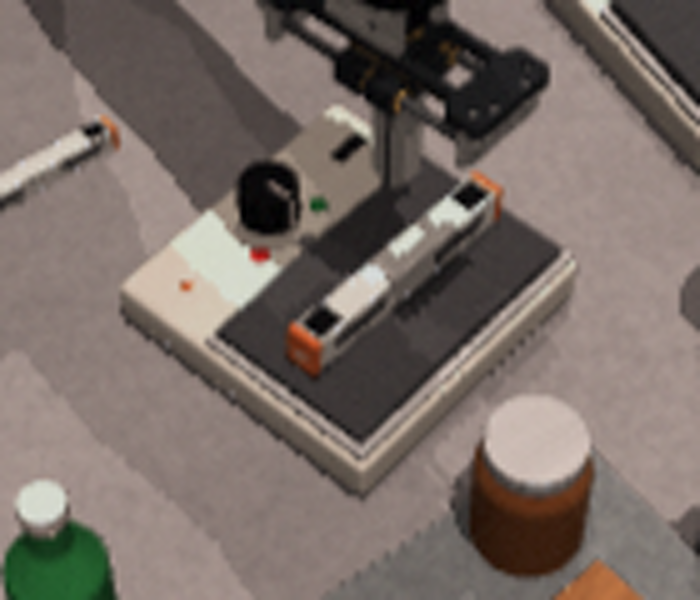

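Request:
arm_command:
  plan:
    - [0.038,0,0.01,0,0,0,1]
    - [0.037,0,0.03,0,0,0,1]
    - [0,0,0.03,0,0,0,1]
    - [0,0,0,0,0,0,1]

```text
clock: 11.15
eef_pos: [0.5955, 0.0223, 0.1257]
tcp_rot: [2.013, 2.408, -0.003]
contact_force: [-0.6, -0.2, -0.6]
opening: 0.0006
```

Run:
```python
from h import *
ey=np.array([-np.sin(.185),np.cos(.185),0])
s,_=st(np.array([.609,-.052,.12])+.075*ey)
```

```text
t 11.15 pos [0.5955 0.0223 0.1257] yaw(toolx) 100.21 z [ 0.001 -0.003 -1.   ] F [-0.6 -0.2 -0.6] M [-0.08  0.1  -0.05] op 0.0006
delta tool [-0.0005 -0.0004  0.0057]
```

Request:
arm_command:
  plan:
    - [0,0,0.006,0,0,0,1]
    - [0,0,0,0,0,0,1]

```text
clock: 11.32
eef_pos: [0.5953, 0.0227, 0.1196]
tcp_rot: [2.013, 2.41, -0.004]
contact_force: [-0.5, 0.5, -0.4]
opening: 0.0001
```

Request:
arm_command:
  plan:
    - [0,0,0.003,0,0,0,1]
    - [0,0,0,0,0,0,1]

```text
clock: 11.48
eef_pos: [0.5965, 0.0213, 0.1184]
tcp_rot: [2.014, 2.407, -0.003]
contact_force: [-0.1, 0.5, 0.0]
opening: 0.0004
```

Run:
```python
from h import *
s,_=st()
```

```text
t 11.48 pos [0.5965 0.0213 0.1184] yaw(toolx) 100.16 z [ 0.002 -0.004 -1.   ] F [-0.1  0.5  0. ] M [-0.03 -0.02  0.02] op 0.0004
```

Request:
arm_command:
  plan:
    - [0,0,0.003,0,0,0,1]
    - [0,0,0,0,0,0,1]

```text
clock: 11.65
eef_pos: [0.5976, 0.02, 0.1169]
tcp_rot: [2.014, 2.403, -0.0]
contact_force: [0.1, 0.4, 0.9]
opening: 0.0007
```

Request:
arm_command:
  plan:
    - [0,0,0.002,0,0,0,1]
    - [0,0,0,0,0,0,1]

```text
clock: 11.82
eef_pos: [0.5982, 0.0193, 0.1156]
tcp_rot: [2.015, 2.401, 0.001]
contact_force: [-0.4, -0.1, -0.2]
opening: 0.0004
```

Request:
arm_command:
  plan:
    - [0,0,0.002,0,0,0,1]
    - [0,0,0,0,0,0,1]

```text
clock: 11.98
eef_pos: [0.5984, 0.0191, 0.1138]
tcp_rot: [2.015, 2.401, 0.002]
contact_force: [-0.1, 0.2, -0.9]
opening: 0.0004
```

Request:
arm_command:
  plan:
    - [0.0015,-0.002,0.0025,0,0,0,1]
    - [0,0,0,0,0,0,1]

```text
clock: 12.15
eef_pos: [0.596, 0.0203, 0.1111]
tcp_rot: [2.015, 2.401, 0.002]
contact_force: [-0.4, -0.3, 0.4]
opening: 0.0003
```

Request:
arm_command:
  plan:
    - [0.0005,0,0.002,0,0,0,1]
    - [0,0,0,0,0,0,1]

```text
clock: 12.32
eef_pos: [0.5965, 0.0206, 0.1101]
tcp_rot: [2.014, 2.399, 0.003]
contact_force: [-1.8, -0.1, 3.1]
opening: 0.0002
```

Request:
arm_command:
  plan:
    - [0,0,0.002,0,0,0,1]
    - [0,0,0,0,0,0,1]

```text
clock: 12.48
eef_pos: [0.597, 0.0207, 0.1104]
tcp_rot: [2.013, 2.398, 0.004]
contact_force: [-0.3, 0.1, -0.2]
opening: 0.0004
```

Request:
arm_command:
  plan:
    - [0,0,0.003,0,0,0,1]
    - [0,0,0.003,0,0,0,1]
    - [0,0,0.003,0,0,0,1]
    - [0,0,0.003,0,0,0,1]

```text
clock: 12.82
eef_pos: [0.6026, 0.0219, 0.1108]
tcp_rot: [2.006, 2.391, 0.019]
contact_force: [-10.9, 0.0, 44.5]
opening: 0.0005
```

Run:
```python
from h import *
s,_=st(); snap('wrist','w6');snap('scene','s6');snap('side','d6'); st()
im=cv2.imread('pics/s6.png'); cv2.imwrite('pics/s6z.png',cv2.resize(im[150:270,190:330],None,fx=5,fy=5,interpolation=2))
im=cv2.imread('pics/d6.png'); cv2.imwrite('pics/d6z.png',cv2.resize(im[140:240,170:310],None,fx=5,fy=5,interpolation=2))
```

```text
t 12.82 pos [0.6026 0.0219 0.1108] yaw(toolx) 99.99 z [ 0.024 -0.004 -1.   ] F [-10.9   0.   44.5] M [-0.11  2.45 -0.03] op 0.0005
t 12.97 pos [0.6029 0.022  0.1108] yaw(toolx) 99.99 z [ 0.024 -0.004 -1.   ] F [-10.2   0.1  45.1] M [-0.09  2.43  0.01] op 0.0005
```

View pics/s6z.png

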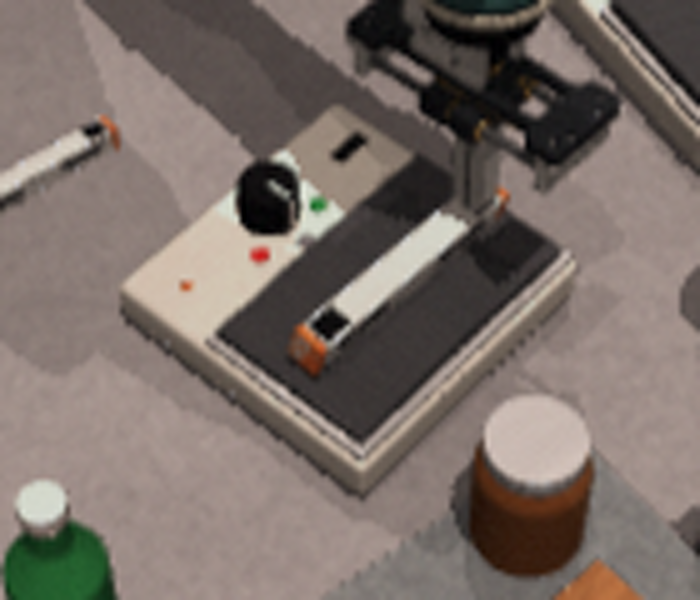

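View pics/d6z.png

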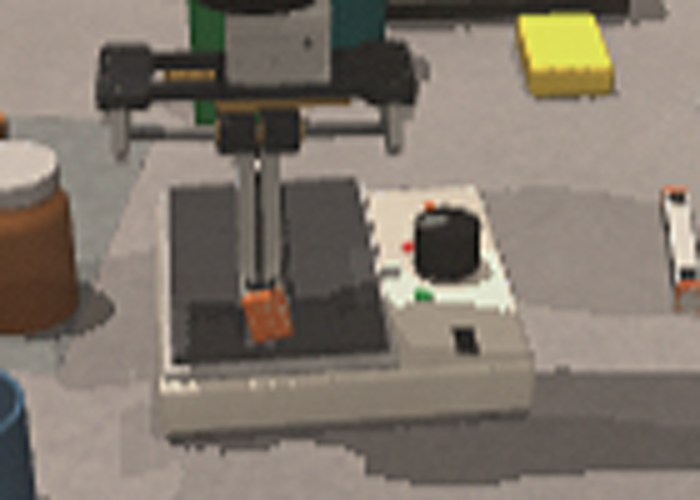

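Request:
arm_command:
  plan:
    - [0,-0.006,-0.006,1.3,0,0,1]
    - [0,0,-0.008,0,0,0,1]
    - [0,0,0,0,0,0,1]

```text
clock: 13.22
eef_pos: [0.5977, 0.0215, 0.127]
tcp_rot: [2.014, 2.401, -0.004]
contact_force: [-0.4, 0.1, -0.2]
opening: 0.0005
```

Run:
```python
from h import *
s,_=st(); snap('wrist','w7');snap('scene','s7');snap('side','d7'); st()
im=cv2.imread('pics/s7.png'); a=cv2.resize(im[150:270,190:330],None,fx=3.5,fy=3.5,interpolation=2)
im=cv2.imread('pics/d7.png'); b=cv2.resize(im[140:240,190:275],None,fx=4.2,fy=4.2,interpolation=2)
cv2.imwrite('pics/c7.png',np.hstack([a[:420,:440],b[:420]]))
```

```text
t 13.22 pos [0.5977 0.0215 0.127 ] yaw(toolx) 100.02 z [ 0.005 -0.007 -1.   ] F [-0.4  0.1 -0.2] M [-0.01 -0.06 -0.  ] op 0.0005
t 13.37 pos [0.5968 0.0213 0.1252] yaw(toolx) 100.01 z [ 0.002 -0.008 -1.   ] F [ 0.4  0.7 -0.4] M [ 0.02 -0.03  0.01] op 0.0005
```

View pics/c7.png

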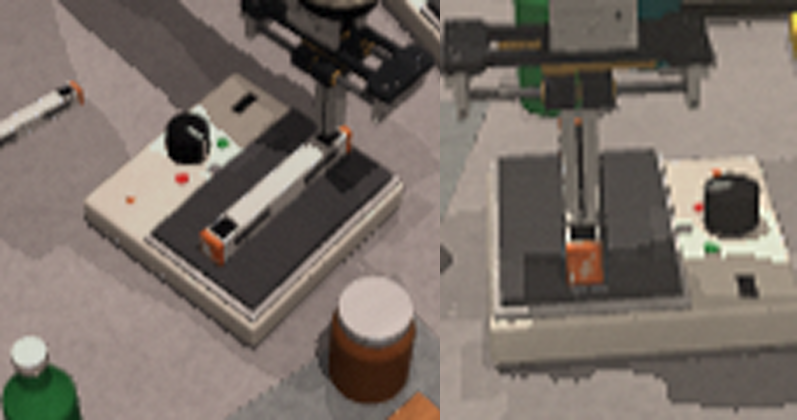

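View pics/w7.png

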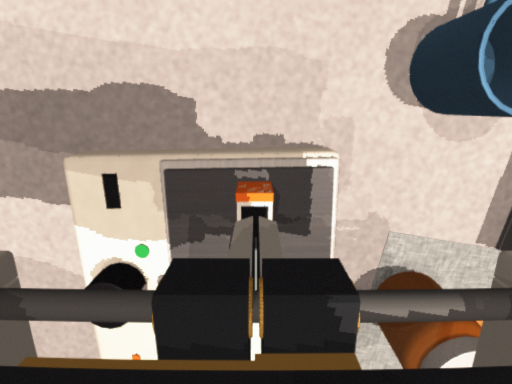

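Request:
arm_command:
  plan:
    - [0.001,-0.0005,0.008,0,0,0,1]
    - [0,0,0.005,0,0,0,1]
    - [0,0,0,0,0,0,1]

```text
clock: 13.62
eef_pos: [0.596, 0.0221, 0.1098]
tcp_rot: [2.015, 2.402, -0.007]
contact_force: [-0.6, -1.1, 10.9]
opening: 0.0005
```

Request:
arm_command:
  plan:
    - [0,-0.001,0.0025,0,0,0,1]
    - [0,-0.001,0.0025,0,0,0,1]

```text
clock: 13.78
eef_pos: [0.5965, 0.0222, 0.1093]
tcp_rot: [2.012, 2.399, -0.001]
contact_force: [-20.8, -0.0, 62.3]
opening: 0.0004
```

Run:
```python
from h import *
s,_=st();
```

```text
t 13.78 pos [0.5965 0.0222 0.1093] yaw(toolx) 100.01 z [ 0.007 -0.007 -1.   ] F [-20.8  -0.   62.3] M [-0.31  5.03 -0.01] op 0.0004
```

Run:
```python
from h import *
for i in range(3): snap('wrist','w8_%d'%i)
snap('scene','s8'); snap('side','d8'); st()
```

```text
t 14.03 pos [0.5963 0.0222 0.1094] yaw(toolx) 100.01 z [ 0.007 -0.007 -1.   ] F [-16.7  -1.1  51.1] M [-0.29  3.93 -0.1 ] op 0.0005
```

Request:
arm_command:
  plan:
    - [0,0,-0.006,0,0,0,1]
    - [0,0,-0.012,0,0,0,1]
    - [0,0,-0.01,0,0,0,1]
    - [-0.04,0,0,0,0,0,1]
    - [-0.04,0,0,0,0,0,1]
    - [-0.04,0,0,0,0,0,1]
    - [-0.03,0,0,0,0,0,1]
    - [0,0,0,0,0,0,1]

```text
clock: 14.7
eef_pos: [0.6234, -0.1281, 0.1418]
tcp_rot: [2.004, 2.407, -0.0]
contact_force: [-0.1, -0.9, 0.3]
opening: 0.0004
```

Run:
```python
from h import *
ey=np.array([-np.sin(.185),np.cos(.185),0])
s,_=st(np.array([.610,-.052,.116])-.076*ey)
snap('wrist','w9');snap('scene','s9')
```

```text
t 14.7 pos [ 0.6234 -0.1281  0.1418] yaw(toolx) 100.44 z [ 0.007 -0.006 -1.   ] F [-0.1 -0.9  0.3] M [-0.02 -0.01 -0.06] op 0.0004
delta tool [0.0014 0.0007 0.0258]
```

View pics/w9.png

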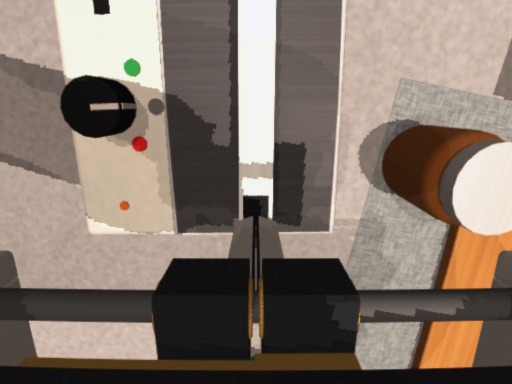

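Request:
arm_command:
  plan:
    - [0.001,0.0005,0.015,0,0,0,1]
    - [0,0,0.006,0.3,0,0,1]
    - [0,0,0,0,0,0,1]

```text
clock: 15.05
eef_pos: [0.6238, -0.1179, 0.1205]
tcp_rot: [1.999, 2.419, -0.003]
contact_force: [-0.8, -0.2, 0.5]
opening: 0.0005
```

Request:
arm_command:
  plan:
    - [0,0,0.002,0,0,0,1]

```text
clock: 15.13
eef_pos: [0.6239, -0.1166, 0.1187]
tcp_rot: [1.998, 2.421, -0.002]
contact_force: [0.6, -0.5, -0.2]
opening: 0.0005
```

Request:
arm_command:
  plan:
    - [0,0,0.002,0,0,0,1]

```text
clock: 15.22
eef_pos: [0.6239, -0.1156, 0.1168]
tcp_rot: [1.997, 2.422, -0.002]
contact_force: [0.3, -0.4, -0.9]
opening: 0.0002
```

Request:
arm_command:
  plan:
    - [0,0,0.002,0,0,0,1]

```text
clock: 15.3
eef_pos: [0.6241, -0.115, 0.1151]
tcp_rot: [1.995, 2.423, -0.001]
contact_force: [-1.0, 0.0, -0.3]
opening: 0.0007
```

Request:
arm_command:
  plan:
    - [-0.012,0,0,0,0,0,1]
    - [-0.001,0,0.001,0,0,0,1]

```text
clock: 15.47
eef_pos: [0.6271, -0.1278, 0.1145]
tcp_rot: [1.993, 2.424, -0.001]
contact_force: [-0.2, -1.5, 0.3]
opening: 0.0003
```

Request:
arm_command:
  plan:
    - [-0.001,0,0.002,0,0,0,1]

```text
clock: 15.55
eef_pos: [0.6275, -0.1293, 0.1127]
tcp_rot: [1.993, 2.424, -0.0]
contact_force: [-0.4, 0.5, 0.1]
opening: 0.0004
```

Request:
arm_command:
  plan:
    - [0,0,0.002,0,0,0,1]

```text
clock: 15.63
eef_pos: [0.6276, -0.1302, 0.1107]
tcp_rot: [1.994, 2.422, -0.001]
contact_force: [-0.8, -0.2, 0.7]
opening: 0.0007
```

Request:
arm_command:
  plan:
    - [0,0,0.002,0,0,0,1]

```text
clock: 15.72
eef_pos: [0.6281, -0.1304, 0.1094]
tcp_rot: [1.994, 2.421, 0.001]
contact_force: [-8.7, 5.1, 38.1]
opening: 0.0001
```

Run:
```python
from h import *
st(); snap('wrist','w10'); snap('scene','s10'); snap('side','d10'); snap('wrist','w10b'); snap('scene','s10b');st()
f=lambda n:cv2.imread('pics/%s.png'%n)
a=[cv2.resize(f(n)[175:235,235:300],None,fx=6,fy=6,interpolation=2) for n in('s8','s10')]
cv2.imwrite('pics/cmp1.png',np.hstack(a))
a=[cv2.resize(f(n)[170:220,195:265],None,fx=5.5,fy=5.5,interpolation=2) for n in('d8','d10')]
cv2.imwrite('pics/cmp2.png',np.hstack(a))
```

```text
t 15.72 pos [ 0.6281 -0.1304  0.1094] yaw(toolx) 101.05 z [ 0.004 -0.003 -1.   ] F [-8.7  5.1 38.1] M [ 1.59  2.06 -0.01] op 0.0001
t 15.97 pos [ 0.628  -0.1302  0.1097] yaw(toolx) 101.07 z [ 0.004 -0.003 -1.   ] F [-4.2  0.8 13.1] M [0.21 0.97 0.  ] op 0.001
```

View pics/cmp1.png

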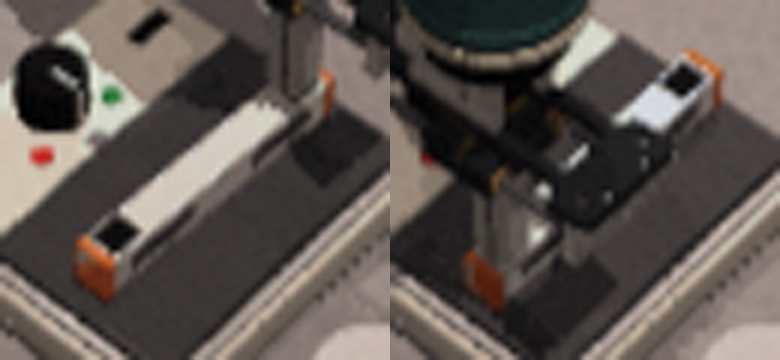

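View pics/cmp2.png

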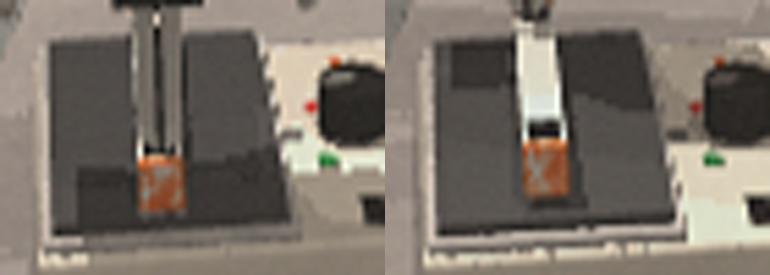

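View pics/w10b.png

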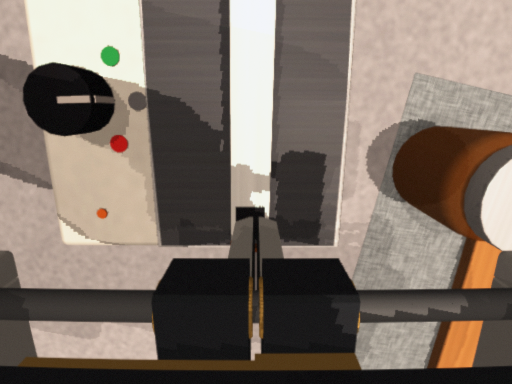

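Run:
```python
from h import *
a=(284.2-.4,188.3-.4); b=(223.7-.4,193.3-.4)
for z in (.088,.092,.096,.1,.104): print(z,pix2z('scene',a,z)[:2].round(4),pix2z('side',b,z)[:2].round(4))
# right pad in s8 with known bar axis: 
for z in (.092,.096,.1): print(z,pix2z('scene',(255-.4,214.2-.4),z)[:2].round(4))
# w5-like check: knob turn from wrist w10b
```

```text
0.088 [0.5896 0.0293] [ 0.5998 -0.0029]
0.092 [0.592  0.0271] [0.5988 0.0036]
0.096 [0.5945 0.0249] [0.5978 0.0101]
0.1 [0.5969 0.0227] [0.5967 0.0167]
0.104 [0.5994 0.0205] [0.5957 0.0232]
0.092 [ 0.6188 -0.1188]
0.096 [ 0.6211 -0.1205]
0.1 [ 0.6235 -0.1222]
```

Request:
arm_command:
  plan:
    - [0,0,-0.006,0,0,0,1]
    - [0,0,-0.02,0,0,0,1]
    - [0,0,-0.035,0,0,0,1]
    - [0,0,-0.035,0,0,0,1]
    - [0.02,-0.03,0,0,0,0,0.3]
    - [0.02,-0.03,0,0,0,0,0.3]
    - [0.02,-0.03,0,0,0,0,0.3]
    - [0.02,-0.03,0,0,0,0,0.3]
    - [0,0,0,0,0,0,0.3]
    - [0,0,0,0,0,0,0.3]

```text
clock: 16.8
eef_pos: [0.4894, -0.0723, 0.2106]
tcp_rot: [1.993, 2.419, 0.003]
contact_force: [0.5, -0.3, -0.4]
opening: 0.0367
```

Run:
```python
from h import *
s,_=st([.496,-.073,.2]); print(s['qpos'].round(2)); snap('wrist','w11'); snap('scene','s11')
im=cv2.imread('pics/s11.png'); cv2.imwrite('pics/s11z.png',cv2.resize(im[150:270,190:330],None,fx=5,fy=5,interpolation=2))
```

```text
t 16.8 pos [ 0.4894 -0.0723  0.2106] yaw(toolx) 101.03 z [ 0.007 -0.003 -1.   ] F [ 0.5 -0.3 -0.4] M [-0.01 -0.05  0.02] op 0.0367
delta tool [-0.0019  0.0063  0.0107]
[ 0.16  0.2  -0.09  1.95  0.02  0.99  0.25]
```

View pics/w11.png

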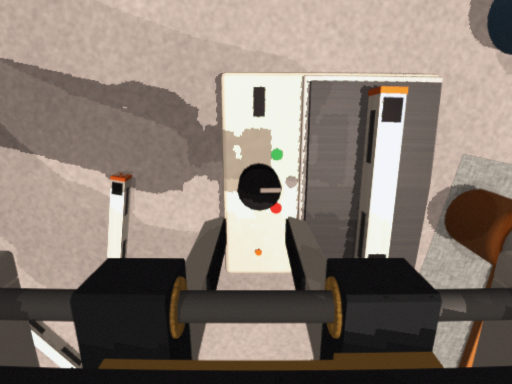

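View pics/s11z.png

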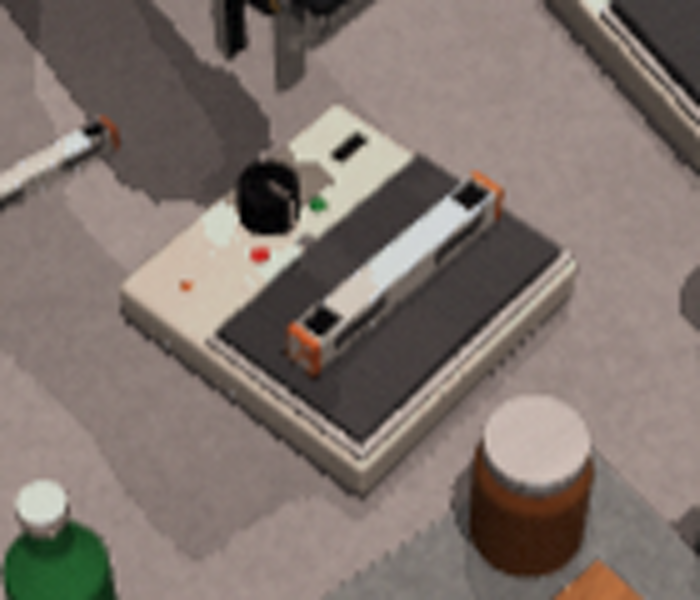

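Run:
```python
from h import *
S={'eef_pos':np.array([ 0.4894,-0.0723,0.2106]),'tcp_rot':np.array([1.993,2.419,.003])}
k=pix2z('wrist',(259.5,187),.082,S); print('knob',k, 'face from knob', k+.115*np.array([np.cos(.185),np.sin(.185),0]))
a=pix2z('wrist',(267,190),.082,S);b=pix2z('wrist',(279,190),.082,S); print('ptr',np.arctan2(*(b-a)[[1,0]]))
for p in ((276.5,154.5),(276,208.5),(290,182)): print('dots',pix2z('wrist',p,.045,S))
print('L pad',pix2z('wrist',(392,109),.0996,S),'R', pix2z('wrist',(376.5,258),.0924,S))
P=[pix2z('wrist',p,.066,S) for p in((307,81),(437,81))]; print(P, (P[0]+P[1])/2-.105*np.array([-.184,.983,0]))
st([k[0],k[1],.2])
```

```text
knob [ 0.49271398 -0.07195865  0.082     ] face from knob [ 0.60575165 -0.0508048   0.082     ]
ptr 0.18959983161259358
dots [ 0.50623044 -0.04211259  0.045     ]
dots [ 0.51835384 -0.10207252  0.045     ]
dots [ 0.52717742 -0.06909262  0.045     ]
L pad [0.59167524 0.02320292 0.0996    ] R [ 0.62351845 -0.12011023  0.0924    ]
[array([0.51816338, 0.03510552, 0.066     ]), array([0.64201841, 0.06031634, 0.066     ])] [ 0.5994109  -0.05550407  0.066     ]
t 16.9 pos [ 0.4903 -0.0726  0.2104] yaw(toolx) 101.02 z [ 0.007 -0.003 -1.   ] F [-0.8  0.2  0.3] M [ 0.   -0.03  0.03] op 0.045
delta tool [0.0002 0.0024 0.0104]
```

Request:
arm_command:
  plan:
    - [0,0.0025,0,0.3,0,7,0.2]
    - [0,0,0,0,0,7,0.2]
    - [0,0,0,0,0,7,0.2]
    - [0,0,0,0,0,7,0.2]
    - [0,0,0,0,0,7,0.2]
    - [0,0,0,0,0,7,0.2]
    - [0,0,0,0,0,7,0.2]
    - [0,0,0,0,0,6,0.2]
    - [0,0,0,0,0,3,0.2]
    - [0,0,0,0,0,0,0.2]

```text
clock: 17.73
eef_pos: [0.5018, -0.0763, 0.2086]
tcp_rot: [2.939, 1.098, -0.002]
contact_force: [0.3, -0.0, 0.2]
opening: 0.0756
```

Run:
```python
from h import *
s,_=st([.4935,-.0745,.2]); print(s['qpos'].round(2)); snap('wrist','w12'); st()
```

```text
t 17.73 pos [ 0.5018 -0.0763  0.2086] yaw(toolx) 40.96 z [ 0.    -0.005 -1.   ] F [ 0.3 -0.   0.2] M [0.07 0.05 0.  ] op 0.0756
delta tool [-0.0051 -0.0068  0.0086]
[ 0.05  0.22  0.04  1.92 -0.    1.   -0.76]
t 17.78 pos [ 0.5018 -0.0763  0.2085] yaw(toolx) 41.15 z [ 0.    -0.005 -1.   ] F [-0.5  0.2 -0.8] M [ 0.03  0.07 -0.03] op 0.0751
```

View pics/w12.png

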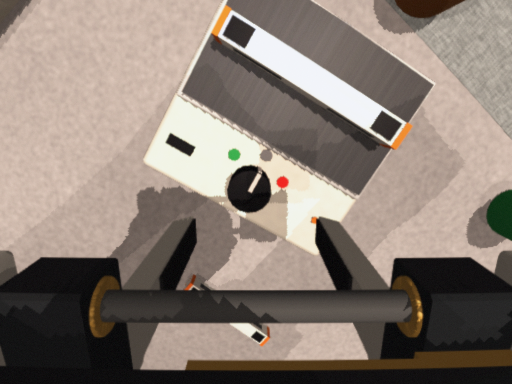

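Run:
```python
from h import *
s,_=st()
k=pix2z('wrist',(248.5,188.5),.082,s)
D=[pix2z('wrist',p,.045,s) for p in ((234,154.5),(282.5,182.5),(266,155))]
print(k,D)
d=D[0]-D[1]; yaw=np.arctan2(-d[0],d[1]); print(yaw, (D[0]+D[1])/2-.0196*np.array([np.cos(yaw),np.sin(yaw),0]))
```

```text
t 17.78 pos [ 0.5018 -0.0763  0.2085] yaw(toolx) 41.15 z [ 0.    -0.005 -1.   ] F [-0.5  0.2 -0.8] M [ 0.03  0.07 -0.03] op 0.0751
[ 0.49553018 -0.07246586  0.082     ] [array([ 0.50614059, -0.04191546,  0.045     ]), array([ 0.5174741, -0.1018442,  0.045    ]), array([ 0.52823485, -0.06811071,  0.045     ])]
0.18690904904274128 [ 0.49254872 -0.07552196  0.045     ]
```

Request:
arm_command:
  plan:
    - [-0.0044,-0.007,0.01,0,0,1,0.2]
    - [0,0,0.03,0,0,0,0.2]
    - [0,0,0.035,0,0,0,0.2]
    - [0,0,0.012,0,0,0,0.2]
    - [0,0,0,0,0,0,0.2]

```text
clock: 18.2
eef_pos: [0.4975, -0.0754, 0.1192]
tcp_rot: [2.938, 1.094, 0.004]
contact_force: [0.2, -0.1, -0.5]
opening: 0.0751
```

Run:
```python
from h import *
s,_=st([.494,-.074,.068])
```

```text
t 18.2 pos [ 0.4975 -0.0754  0.1192] yaw(toolx) 40.85 z [ 0.005 -0.005 -1.   ] F [ 0.2 -0.1 -0.5] M [ 0.01  0.09 -0.01] op 0.0751
delta tool [-0.0017 -0.0037  0.0512]
```

Request:
arm_command:
  plan:
    - [-0.002,-0.0035,0.01,0.4,0,0,0.2]
    - [0,0,0.02,0,0,0,0.2]
    - [0,0,0.012,0,0,0,0.2]
    - [0,0,0,0,0,0,0.2]

```text
clock: 18.53
eef_pos: [0.4952, -0.0745, 0.0766]
tcp_rot: [-2.941, -1.104, -0.003]
contact_force: [-0.5, 0.3, 0.2]
opening: 0.075
```

Run:
```python
from h import *
s,_=st([.494,-.074,.068])
snap('side','d13'); snap('scene','s13'); st()
f=lambda n:cv2.imread('pics/%s.png'%n)
cv2.imwrite('pics/c13.png',np.hstack([cv2.resize(f('d13')[150:230,210:300],(400,356),interpolation=2),cv2.resize(f('s13')[150:230,210:300],(400,356),interpolation=2)]))
```

```text
t 18.53 pos [ 0.4952 -0.0745  0.0766] yaw(toolx) 41.16 z [ 0.001  0.001 -1.   ] F [-0.5  0.3  0.2] M [-0.03  0.07 -0.05] op 0.075
delta tool [-0.0006 -0.0012  0.0086]
t 18.63 pos [ 0.496  -0.0746  0.0783] yaw(toolx) 41.13 z [ 0.003  0.    -1.   ] F [-1.1  0.1  1. ] M [ 0.02  0.07 -0.03] op 0.0753
```

View pics/c13.png

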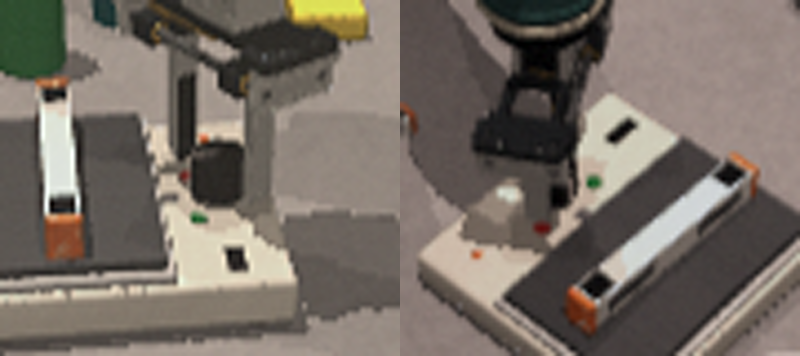

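Straddling the knob. Lower a bit and close.

Request:
arm_command:
  plan:
    - [-0.001,-0.0015,0.008,0.2,0,0,0.3]
    - [0,0,0,0,0,0,1]
    - [0,0,0,0,0,0,1]
    - [0,0,0,0,0,0,1]
    - [0,0,0,0,0,0,1]
    - [0,0,0,0,0,0,1]
    - [0,0,0,0,0,0,1]
    - [0,0,0,0,0,0,1]
    - [0,0,0,0,0,0,1]
  squeeze: 25

```text
clock: 19.38
eef_pos: [0.4957, -0.0738, 0.0731]
tcp_rot: [-2.939, -1.105, -0.009]
contact_force: [-0.6, 0.5, -2.8]
opening: 0.044
```

Run:
```python
from h import *
s,_=st([.494,-.074,.068])
```

```text
t 19.38 pos [ 0.4957 -0.0738  0.0731] yaw(toolx) 41.22 z [ 0.005  0.004 -1.   ] F [-0.6  0.5 -2.8] M [ 0.14  0.08 -0.04] op 0.044
delta tool [-0.0014 -0.001   0.0051]
```

Request:
arm_command:
  plan:
    - [0,0,0,0,0,0,1]
    - [0,0,-0.004,0,0,0,1]
    - [0,0,-0.004,0,0,0,1]
    - [0,0,-0.004,0,0,0,1]
  squeeze: 45

```text
clock: 19.72
eef_pos: [0.4956, -0.0738, 0.0854]
tcp_rot: [-2.939, -1.105, -0.009]
contact_force: [3.7, -1.2, -34.6]
opening: 0.0433
```

Run:
```python
from h import *
s,_=st([.494,-.074,.085])
```

```text
t 19.72 pos [ 0.4956 -0.0738  0.0854] yaw(toolx) 41.23 z [ 0.005  0.004 -1.   ] F [  3.7  -1.2 -34.6] M [-0.08 -0.64 -0.04] op 0.0433
delta tool [-0.0013 -0.001   0.0004]
```

Request:
arm_command:
  plan:
    - [0,0,0.0008,0,0,0,1]
    - [0,0,0,0,0,6,1]
    - [0,0,0,0,0,6,1]
    - [0,0,0,0,0,6,1]

```text
clock: 20.05
eef_pos: [0.4958, -0.0742, 0.0853]
tcp_rot: [-3.077, -0.621, -0.01]
contact_force: [3.3, -0.1, -14.9]
opening: 0.0431
```

Run:
```python
from h import *
s,_=st([.4955,-.074,.085])
```

```text
t 20.05 pos [ 0.4958 -0.0742  0.0853] yaw(toolx) 22.8 z [ 0.006  0.004 -1.   ] F [  3.3  -0.1 -14.9] M [-0.18 -0.96  0.06] op 0.0431
delta tool [-0.0002 -0.0003  0.0003]
```

Smooth. 39° more.

Request:
arm_command:
  plan:
    - [0,0,0.0005,0,0,6.5,1]
    - [0,0,0,0,0,6.5,1]
    - [0,0,0,0,0,6.5,1]
    - [0,0,0,0,0,6.5,1]
    - [0,0,0,0,0,6.5,1]
    - [0,0,0,0,0,5.5,1]
    - [0,0,0,0,0,0,1]

```text
clock: 20.63
eef_pos: [0.4958, -0.0753, 0.0852]
tcp_rot: [-3.102, 0.478, -0.01]
contact_force: [2.7, -1.0, -10.2]
opening: 0.0433
```

Run:
```python
from h import *
s,_=st([.4955,-.074,.085]); print(s['qpos'].round(2)); snap('scene','s14');snap('side','d14')
f=lambda n:cv2.imread('pics/%s.png'%n)
cv2.imwrite('pics/c14.png',np.hstack([cv2.resize(f('d14')[150:230,210:300],(400,356),interpolation=2),cv2.resize(f('s14')[150:230,210:300],(400,356),interpolation=2)]))
```

```text
t 20.63 pos [ 0.4958 -0.0753  0.0852] yaw(toolx) -17.5 z [ 0.007  0.002 -1.   ] F [  2.7  -1.  -10.2] M [-0.11 -0.54  0.01] op 0.0433
delta tool [-0.0007 -0.0012  0.0002]
[-0.13  0.39  0.26  2.04 -0.16  0.72 -1.65]
```

View pics/c14.png

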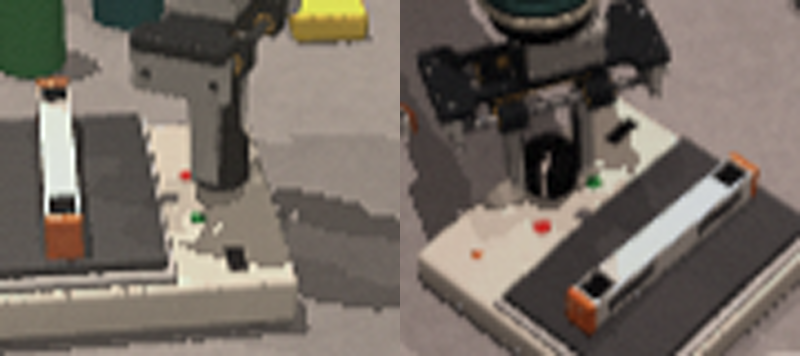

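Request:
arm_command:
  plan:
    - [0,0,0.004,0,0,0,1]
    - [0,0,0.004,0,0,0,1]
    - [0,0,0.004,0,0,0,1]
    - [0,0,0.0015,0,0,0,1]

```text
clock: 21.07
eef_pos: [0.4963, -0.0754, 0.0725]
tcp_rot: [-3.105, 0.45, -0.011]
contact_force: [-15.1, 2.2, 47.4]
opening: 0.0435
```

Run:
```python
from h import *
s,_=st([.4955,-.074,.0725])
```

```text
t 21.07 pos [ 0.4963 -0.0754  0.0725] yaw(toolx) -16.49 z [ 0.008  0.003 -1.   ] F [-15.1   2.2  47.4] M [ 0.51  3.75 -0.03] op 0.0435
delta tool [-0.0012 -0.0011  0.    ]
```

Bottomed at 47 N. Relax, open (not too wide toward the plate), and rise.

Request:
arm_command:
  plan:
    - [0,0,-0.0005,0,0,0,1]
    - [0,0,0,0,0,0,1]
    - [0,0,0,0,0,0,0.25]
    - [0,0,0,0,0,0,0.25]
    - [0,0,0,0,0,0,0.25]
    - [0,0,0,0,0,0,0.25]
    - [0,0,0,0,0,0,0.25]
    - [0,0,0,0,0,0,0.25]

```text
clock: 21.73
eef_pos: [0.4968, -0.0754, 0.0727]
tcp_rot: [-3.105, 0.443, -0.012]
contact_force: [-0.4, -0.1, -0.0]
opening: 0.0706
```

Request:
arm_command:
  plan:
    - [0,0,-0.01,0,0,0,0.25]
    - [0,0,-0.03,0,0,0,0.25]
    - [0,0,-0.035,0,0,0,0.25]
    - [0,0,-0.035,0,0,0,0.25]
    - [0,0,-0.03,0,0,0,0.25]
    - [-0.03,0,-0.02,0,0,0,0.25]
    - [-0.03,0,0,0,0,0,0.25]
    - [-0.02,0,0,0,0,0,0.25]
    - [0,0,0,0,0,0,0.25]

```text
clock: 22.48
eef_pos: [0.415, -0.0542, 0.2452]
tcp_rot: [-3.105, 0.447, -0.015]
contact_force: [0.7, 0.7, 0.7]
opening: 0.0703
```

Run:
```python
from h import *
s,_=st(); snap('scene','s15');snap('side','d15'); snap('wrist','w15')
f=lambda n:cv2.imread('pics/%s.png'%n)
cv2.imwrite('pics/c15.png',np.hstack([cv2.resize(f('d15')[150:230,210:300],(400,356),interpolation=2),cv2.resize(f('s15')[150:230,210:300],(400,356),interpolation=2)]))
```

```text
t 22.48 pos [ 0.415  -0.0542  0.2452] yaw(toolx) -16.38 z [ 0.01   0.003 -1.   ] F [0.7 0.7 0.7] M [0.06 0.06 0.02] op 0.0703
```

View pics/c15.png

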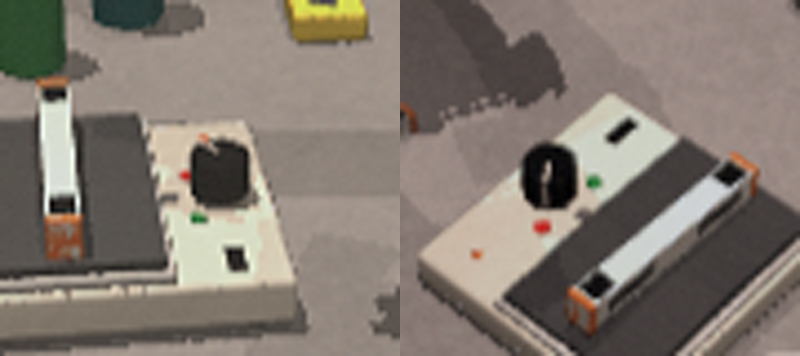

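View pics/w15.png

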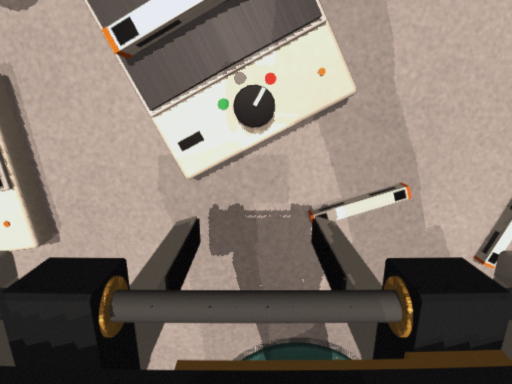

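Run:
```python
from h import *
im=cv2.imread('pics/w15.png'); g=cv2.cvtColor(im,cv2.COLOR_BGR2GRAY)[85:125,232:278]
m=g>140; n,lab,stt,c=cv2.connectedComponentsWithStats(m.astype(np.uint8)); print(stt,c)
S=bot.state()
cv2.imwrite('pics/w15z.png',cv2.resize(im[60:135,215:290],None,fx=8,fy=8,interpolation=2))
for i in range(1,n):
    ys,xs=np.where(lab==i)
    if not 15<len(xs)<200: continue
    P=np.array([pix2z('wrist',(x+232,y+85),.082)[:2] for x,y in zip(xs,ys)]); d=cv2.fitLine(P.astype(np.float32),2,0,.01,.01).ravel(); a=np.arctan2(d[1],d[0]); print(len(xs),a-.187)
```

```text
[[   1    0   42   40 1314]
 [   0    0   15   40  198]
 [  21    0   25   40  328]] [[21.66210046 21.1194825 ]
 [ 3.22727273 16.71212121]
 [37.49085366 14.69512195]]
198 -0.5635641
```

View pics/w15z.png

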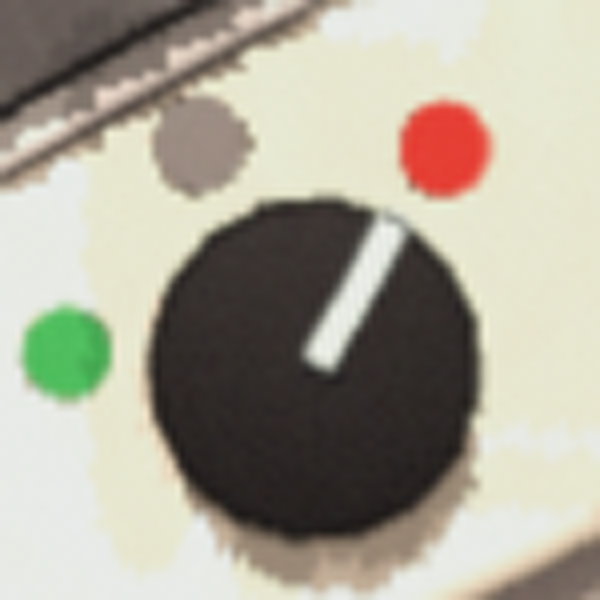

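Run:
```python
from h import *
a,b=[pix2z('wrist',(215+x/8,60+y/8),.082) for x,y in((322,358),(392,226))]
print('turn',np.arctan2(*(b-a)[[1,0]])-.19)
D=[pix2z('wrist',(215+x/8,60+y/8),.045) for x,y in((67,353),(444,148))]; d=D[0]-D[1]; print('hp yaw',np.arctan2(-d[0],d[1]))
print(D,a)
```

```text
turn -0.9782944415753039
hp yaw 0.19158181498979368
[array([ 0.50606477, -0.04229677,  0.045     ]), array([ 0.517598 , -0.1017585,  0.045    ])] [ 0.49395129 -0.07709042  0.082     ]
```

Run:
```python
from h import *
st(); print(bot.close_job())
```

```text
t 22.63 pos [ 0.4178 -0.055   0.2445] yaw(toolx) -16.4 z [ 0.01   0.002 -1.   ] F [-0.2  1.1 -0.7] M [0.04 0.16 0.01] op 0.0703
the job is handed in; nothing more can be done
None
```

The straightedge rocked, so I took the right-hand plate as warped and set its knob to the red dot. The job was handed in at about 22.6 s; no verdict was reported.

- **Placing:** I laid the straightedge across the plate and let go. Its middle measured about 4 mm from the face centre and it lay roughly parallel to the plate.
- **Left press:** I pressed the left end twice. The first press reached 44 N but landed off centre and rolled the bar on its side. It settled flat again when I lifted, and I re-pressed it centred at about 60 N.
- **Right press:** The right end was pressed once, at about 38 N.
- **Why I call it rocking:** Both ends bottomed out about 3.5 mm below the level of a flat plate. With the right end pressed, the left pad triangulated at about 0.102 m, against a fingertip height of 0.092 m when that end was pressed. I felt no force as the bar tipped, so this rests on the heights and the pictures.
- **Knob:** I pulled it up about 12 mm to its stop, turned it and pushed it in until it bottomed at 47 N. It ended at the same height as when I first gripped it.
- **Last checks:** The pointer measured about -0.98 rad, on the red dot. The straightedge still lay across the plate in the pictures, the gripper was clear of everything, and no contact force was showing. I did not re-measure the bystanders' positions. The arm was not taken near the left hotplate.

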